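# Sweep the loose screw caps into the bench pan

### The arm

A 6-joint arm with a two-finger parallel gripper is mounted at the origin on a cart in front of the work surface, level with it; the furniture and walls round the work are solid. World frame = base frame: x ahead of the robot, y to its left, z up, the work surface at z = 0. Lengths are in m, angles in rad, forces in N, time in s.
With the tool pointing down it reaches from about 0.35 to 0.875 m from the base axis. Payload 15.5 kg.
Tool frame: the origin (TCP) lies at the very end of the fingers, on their centre line; the grasp point (between the pads) lies 19 mm behind it; z points along the fingers, y is the line along which they close (so a half turn about z gives the same grasp; the last joint's range is limited). The gripper opens to 85 mm and grips with 20 to 120 N. Pads are 22 mm wide; open, the fingers measure 114 mm over their backs; the gripper's body (76 mm by 85 mm) begins 54 mm behind the grasp point. The pads swing forward as they close: fully open they stand 13 mm farther back than shut.
Start: joints at [1.171, 0.494, 1.345, -0, 1.302, -0.096], TCP at [0.188, 0.596, 0.206] pointing down, gripper open.
Joint ranges: [-2.91, 2.91], [-0.82, 2.16], [0.22, 2.67], [-1.22, 4.37], [0.12, 2.79], [-3.08, 3.08]. Speed limits (rad/s): [1.89, 1.89, 2.57, 3.01, 3.01, 3.01].

### API

Orientations are given as a rotation vector (axis times angle).
In Python, from bench import * gives the robot as it stands.
- The arm moves only by the tool servo_tool, never from a script. Its argument "increments" is a list of rows, each an object with "rotation": the turn, a rotation vector about the world's x, y, z in rad, a list of three; "linear": the shift along the world's x, y, z in cm, a list of three; "gripper": the gripper's target within -1 to 1 (shut at 1, half-way at 0, fully open at -1). A call has 1 to 5 rows; each row is the pose to reach, as a shift and turn from the pose commanded when the call began; what a row does not reach only later rows make up. A row lasts 1/12 s, in which the tool goes at most 41.7 mm and 7.16 degrees, less where a joint would pass 70% of its speed; a pose out of reach is approached as far as the arm can. A call with a gripper value outside its range is refused whole. The fingers move at their own pace and stop on an object; the grip force is fixed at half the most. Time passes only in rows, so rows that repeat a pose let the fingers close. It gives the time, the measured TCP pose, the force, the opening and the grip force at its end, in the units of the state.
- sense(): the state, without advancing time (a new reading comes with each control period).
- snapshot(name): name is "scene" or "top" or "wrist"; returns (picture, depth): 400x640x3 uint8, red, green, blue; 400x640 float32, m along the optical axis (not along the pixel's ray), 0 where there is no reading.
- camera_model(name): a dict with "fx", "fy", "cx", "cy" (pixels), "R" (3x3) and "t" (3): a world point X has camera coordinates R X + t. Camera axes: x right, y down, z forward; pixel columns grow to the right and rows downward; lengths in m; the calibration is good to about 2 mm. The wrist camera is an equidistant fisheye: a pixel r from the principal point sees the ray r / f radians off the axis. A picture is of the moment at which its call begins: read the wrist's pose just before it. camera_model takes no time and is no camera call; for the wrist camera it gives the pose at the moment of the call.
- hand_in(): hands the job in; it is judged then, once.
The state is a dict: "t": time; "qpos": joint angles; "joint_velocities": joint speeds; "tau": joint torques, N m; "tool_pos": TCP position; "eef_rot": TCP orientation; "wrist_force": force on the tool from outside, world axes, zero at the start; "moment": the same for the moment, N m; "gripper_width": finger opening in m; "grip_force": force on a finger pad.
Only numpy, scipy, OpenCV 4.12 (cv2) and the standard library are available. Lean on these libraries where they do the work, as an engineer would, in place of code of your own. Each camera call takes 0.05 s, during which the arm holds its last target. There are 200 camera calls.

### The job

Three small black screw caps lie loose on the bench. With the fingers, sweep them along the bench through the open front of the steel bench pan, until all three rest wholly inside the pan; push them only, never pick one up. Leave the open amber bottle, the white-capped vial and the wide black jar lid as they stand.

Things in the scene. Friction and masses are not known exactly. Their poses are not given: they have to be found in the camera images.
- cap1_center (a point): Loose small black screw cap (one of three alike) with a white insert knob on top, standing on the bench: 22 mm diameter, black skirt 16 mm high, 22 mm high with the insert (the insert cannot be touched: push on the black skirt). 12 g. The point lies on its axis, 8 mm above its underside; z is its axis. It slides when pushed at the side.
- cap2_center (a point): Loose small black screw cap (one of three alike) with a white insert knob on top, standing on the bench: 22 mm diameter, black skirt 16 mm high, 22 mm high with the insert (the insert cannot be touched: push on the black skirt). 12 g. The point lies on its axis, 8 mm above its underside; z is its axis. It slides when pushed at the side.
- cap3_center (a point): Loose small black screw cap (one of three alike) with a white insert knob on top, standing on the bench: 22 mm diameter, black skirt 16 mm high, 22 mm high with the insert (the insert cannot be touched: push on the black skirt). 12 g. The point lies on its axis, 8 mm above its underside; z is its axis. It slides when pushed at the side.
- pan_in (a point): Fixed bench pan of dark sheet steel, like a dustpan: flat floor, walls on three sides, open front. The point is the centre of the floor's top, 2 mm above the bench. Inside 140 mm wide (walls at x = -70 and +70 mm) and 120 mm deep: floor from y = -60 (open front) to +60 mm (back wall). Caps go in along +y. Walls 3 mm thick, 35 mm high over the bench; handle sticks out 27 mm behind.
- pan_mouth (a point): The middle of the pan's open front edge, on top of the floor, 60 mm in front (-y) of pan_in, axes alike. From here a bevelled lip slopes smoothly down to the bench 16 mm farther out (-y). No wall here: the opening is 140 mm wide.
- tissue_box_center (a point): Tissue box, a fixed obstacle on the far side of the work: 115 mm along x, 225 mm along y, 62 mm high with tissues standing out above it. The point is the centre of its underside. It always stands at the same place; keep the gripper's body clear of it.
- foam_tray_center (a point): Foam tray with cables, a fixed obstacle on the right of the work: 220 mm along x, 300 mm along y, walls 62 mm high. The point is the centre of its underside. It always stands at the same place; keep the gripper's body clear of it.
- jar_lid_center (a point): Bystander, stays: wide black jar lid lying upside down on the bench, 65 mm diameter, 13 mm high, loose. The point lies on its axis, 6 mm above the bench.
- open_bottle_center (a point): Bystander, stays: open amber glass bottle standing on the bench, 33 mm diameter, 78 mm high, loose. The point lies on its axis, 39 mm above the bench.
- vial_center (a point): Bystander, stays: small clear vial with a white cap, standing on the bench, 27 mm diameter, 54 mm high, loose. The point lies on its axis, 27 mm above the bench.

How it is judged:
By the outcome, as a careful person would: the job done as asked, in the order asked, and still so for the second after the job is handed in, with the robot touching nothing.
It also fails if it takes over 67 s, if anything falls off the work surface, if the arm or the gripper's body presses on something with over 40 N, if the wrist force passes 120 N, or if a joint passes its speed limit or range.

## Working session

There is one attempt and no reset: what is moved stays moved. The work goes in short steps, Python scripts to look and compute and a tool call to move; the robot and the scene stay as the last step left them, time stands still between calls to the robot, and variables do not carry over. Pictures are saved under pics/ and viewed, at most 10 in all, crops included, and the job is handed in when it is done.

Besides the shell and the picture viewer there is one more tool, called after ">>>" in YAML: its name, and indented under it one key for each argument. servo_tool: Moves the arm, as the interface text tells. Its arguments: {"type":"object","properties":{"increments":{"type":"array"}},"required":["increments"]}

```bash
mkdir -p pics; cat > h.py <<'E'
from bench import *
import numpy as np, cv2
def ray(name,u,v,z):
    m=camera_model(name);R=np.array(m["R"]);t=np.array(m["t"])
    d=R.T@np.array([(u-m["cx"])/m["fx"],(v-m["cy"])/m["fy"],1]);c=-R.T@t
    return c+d*(z-c[2])/d[2]
E
python3 - <<'E'
from h import *
for n in("top","scene"):
    p,d=snapshot(n);cv2.imwrite(f"pics/{n}0.png",p[:,:,::-1]);np.savez(f"{n}0.npz",p=p,d=d)
    m=camera_model(n);print(n,m["fx"],-np.array(m["R"]).T@m["t"]);print(np.round(m["R"],3))
s=sense();print(s)
E
```

```text
top 458.1780666825061 [ 0.32849693 -0.0035658   1.34728511]
[[ 0.02  -1.     0.017]
 [-0.983 -0.023 -0.18 ]
 [ 0.18  -0.013 -0.984]]
scene 374.82874364063997 [-0.04797313 -0.40731996  0.54009368]
[[ 0.537 -0.843  0.023]
 [-0.447 -0.307 -0.84 ]
 [ 0.716  0.441 -0.541]]
{'t': 0.1, 'qpos': array([ 1.17051390e+00,  4.94111680e-01,  1.34605737e+00, -1.39465775e-05,
        1.30249559e+00, -9.55111230e-02]), 'joint_velocities': array([-0.00033764, -0.00126338, -0.00153953,  0.00032921,  0.00144191,
        0.00085303]), 'tau': array([ 2.01425035e-03, -8.83588386e+01, -3.84561574e+01, -3.64044936e-04,
        5.21680093e-03,  2.81909280e-06]), 'tool_pos': array([0.18742047, 0.59587643, 0.20506972]), 'eef_rot': array([-4.76839215e-01, -3.10494048e+00,  1.63744519e-03]), 'wrist_force': array([ 0.53196215,  1.21953801, -0.45081419]), 'moment': array([-0.0508462 , -0.02693531,  0.02732231]), 'grip_force': 0.0, 'gripper_width': 0.08542108359237821}
```

View pics/top0.png

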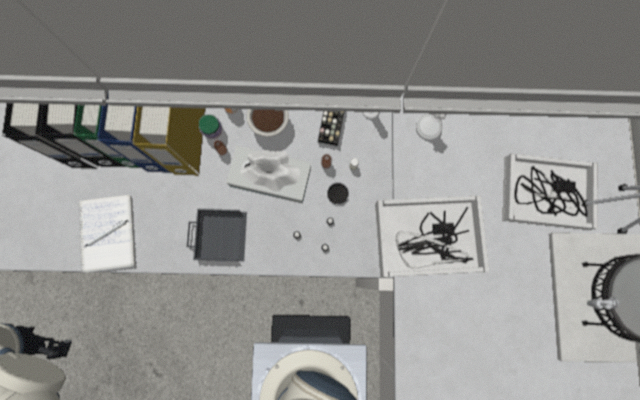

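View pics/scene0.png

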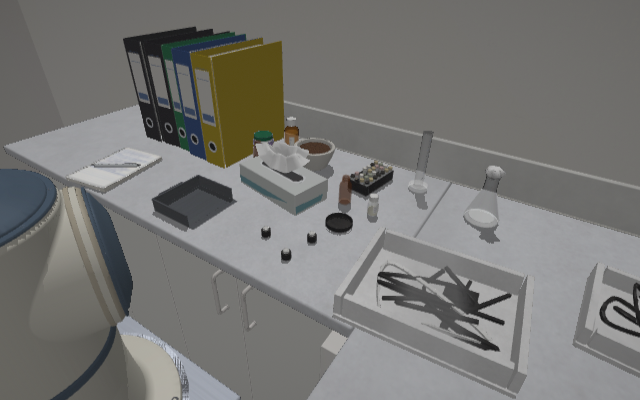

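The top view shows the pan at (220,235) with its open front to the right. The caps are at (297,235), (325,247) and (330,221), the jar lid at (338,193), the bottle at (326,161) and the vial at (354,163). The tray's left edge is at about column 380.

```bash
python3 - <<'E'
from h import *
z=np.load("top0.npz");p=z["p"];g=p.max(2)
cv2.imwrite("pics/crop.png",cv2.resize(p[140:285,180:400,::-1],None,fx=3.6,fy=3.6,interpolation=cv2.INTER_CUBIC))
n,l,st,c=cv2.connectedComponentsWithStats((g<75).astype(np.uint8))
for i in range(1,n):
    if st[i,4]>8 and 150<c[i][1]<275 and 180<c[i][0]<380:
        x,y,w,h,a=st[i];print(st[i],np.round(c[i],1),np.round(ray("top",*c[i],.012),4)[:2])
        if a>1000:
            ct=max(cv2.findContours((l==i).astype(np.uint8),0,2)[0],key=cv2.contourArea)
            b=cv2.boxPoints(cv2.minAreaRect(ct));print([(np.round(q,0),np.round(ray("top",*q,.035)[:2],3)) for q in b])
for nm,q,zz in(("tissue front corner",(305,200),.062),("tissue l",(229,183),.062),("tray",(378,203),.062),("tray2",(384,276),.062),("edge",(290,274),0)):print(nm,np.round(ray("top",*q,zz),3))
z=np.load("scene0.npz");p=z["p"];g=p.max(2)
n,l,st,c=cv2.connectedComponentsWithStats((g<60).astype(np.uint8))
for i in range(1,n):
    if st[i,4]>15 and 180<c[i][1]<275 and 240<c[i][0]<380:print(st[i],np.round(c[i],1),np.round(ray("scene",*c[i],.008),4)[:2])
E
```

```text
[181 151   6   6   9] [183.4 153.3] [0.6935 0.3927]
[189 152   7   3   9] [192.1 152.8] [0.6959 0.3669]
[195 155   5   6  10] [197.5 157.1] [0.6829 0.3499]
[328 184  20  20 319] [337.5 193.3] [ 0.5823 -0.0711]
[195 210  50  49 547] [210.4 224.4] [0.4812 0.2987]
tissue front corner [0.551 0.024 0.062]
tissue l [0.596 0.242 0.062]
tray [ 0.547 -0.185  0.062]
tray2 [ 0.343 -0.201  0.062]
edge [0.344 0.063 0.   ]
[348 171  45  25 409] [368.7 184.7] [ 0.7776 -0.0569]
[326 213  27  20 425] [338.6 222.3] [ 0.5813 -0.0744]
[262 228   8  10  54] [265.5 233.3] [0.4527 0.0414]
[307 234   9   9  57] [311.3 238.7] [ 0.4945 -0.0546]
[281 251  10  10  66] [285.8 255.9] [ 0.4178 -0.0416]
```

View pics/crop.png

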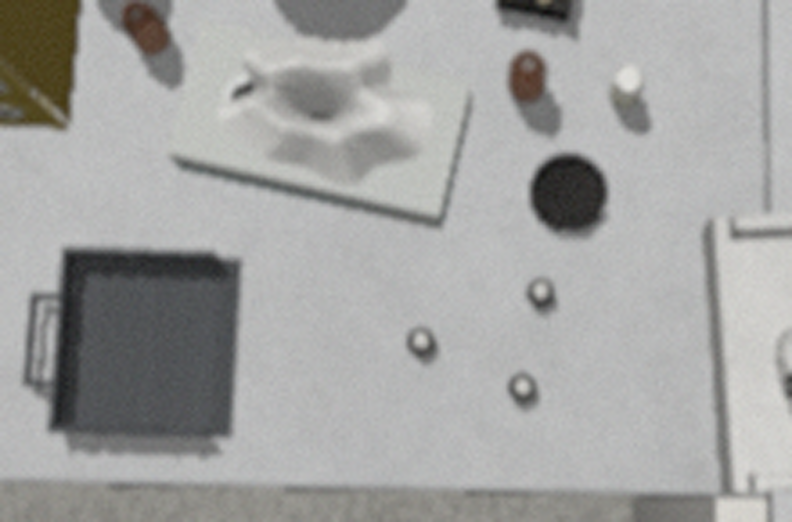

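The crop shows the pan mouth corners at (238,262) and (230,435), and the back corners at (66,250) and (50,432). The cap knobs are at (421,340), (541,291) and (522,387).

```bash
python3 - <<'E'
from h import *
f=lambda u,v,z:np.round(ray("top",180+(u+.5)/3.6-.5,140+(v+.5)/3.6-.5,z)[:2],4)
for q in((238,262),(230,435),(66,250),(50,432)):print("pan",f(*q,.035))
for q in((421,340),(541,291),(522,387)):print("cap",f(*q,.020))
z=np.load("scene0.npz");p=z["p"]
cv2.imwrite("pics/sc.png",cv2.resize(p[165:275,145:365,::-1],None,fx=3.6,fy=3.6,interpolation=cv2.INTER_CUBIC))
E
```

```text
pan [0.5157 0.194 ]
pan [0.3783 0.1935]
pan [0.5223 0.3319]
pan [0.3776 0.3346]
cap [0.4578 0.0462]
cap [ 0.4996 -0.0498]
cap [ 0.4218 -0.0358]
```

View pics/sc.png

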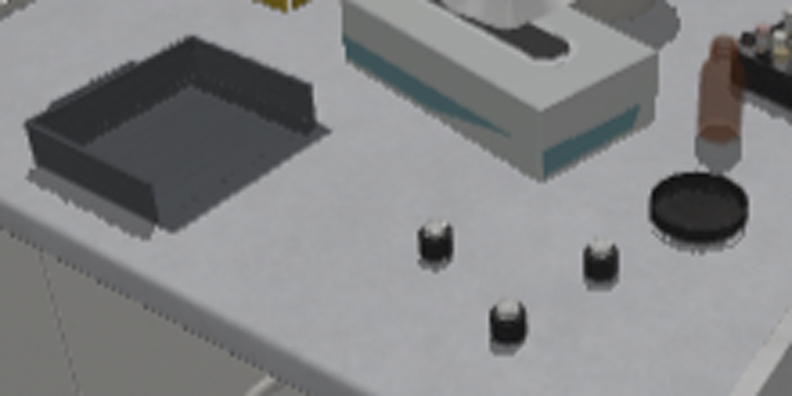

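>>> servo_tool:
  increments:
    - {"rotation": [0, 0, -0.12], "linear": [1, -4, 0], "gripper": 0.7}
    - {"rotation": [0, 0, -0.24], "linear": [2, -8, 0], "gripper": 0.7}
    - {"rotation": [0, 0, -0.36], "linear": [3.5, -12, 0], "gripper": 0.7}
    - {"rotation": [0, 0, -0.48], "linear": [5, -16, 0], "gripper": 0.7}
    - {"rotation": [0, 0, -0.6], "linear": [6.5, -20, 0], "gripper": 0.7}

```text
t: 0.52
tool_pos: [0.2513, 0.3972, 0.2053]
eef_rot: [1.381, 2.822, -0.001]
wrist_force: [1.9, 0.3, 0.5]
gripper_width: 0.0256
grip_force: 0.0
```

Scene crop: the knobs are at (436,228), (601,246) and (508,308). The pan's wall-top ends at the mouth are at (313,86) and (155,184), and the lip corners at (330,130) and (175,232).

```bash
python3 - <<'E'
from h import *
T=lambda u,v:(180+(u+.5)/3.6-.5,140+(v+.5)/3.6-.5)
S=lambda u,v:(145+(u+.5)/3.6-.5,165+(v+.5)/3.6-.5)
P=[]
for n in("top","scene"):
    m=camera_model(n);K=np.array([[m["fx"],0,m["cx"]],[0,m["fy"],m["cy"]],[0,0,1]]);P.append(K@np.c_[m["R"],m["t"]])
for n,a,b in(("A",(421,340),(436,228)),("B",(541,291),(601,246)),("C",(522,387),(508,308)),):
    X=cv2.triangulatePoints(P[0],P[1],np.array(T(*a)),np.array(S(*b)));X=X[:3]/X[3];print(n,X.ravel().round(4),ray("top",*T(*a),.019)[:2].round(4),ray("scene",*S(*b),.019)[:2].round(4))
for q in((313,86),(155,184),(25,125),(194,36)):print("walltop",ray("scene",*S(*q),.035)[:2].round(4))
for q in((330,130),(175,232)):print("lip",ray("scene",*S(*q),.0)[:2].round(4))
E
```

```text
A [0.4585 0.0459 0.0173] [0.4579 0.0463] [0.4575 0.0438]
B [ 0.5002 -0.0503  0.0184] [ 0.4998 -0.0498] [ 0.5003 -0.0514]
C [ 0.4226 -0.0365  0.0176] [ 0.4219 -0.0358] [ 0.4223 -0.0385]
walltop [0.5196 0.2046]
walltop [0.3781 0.204 ]
walltop [0.3753 0.3269]
walltop [0.5216 0.3262]
lip [0.522  0.1954]
lip [0.3792 0.1952]
```

>>> servo_tool:
  increments:
    - {"rotation": [0, 0, -0.12], "linear": [1.8, -3.5, 0], "gripper": 0.72}
    - {"rotation": [0, 0, -0.24], "linear": [3.6, -7, 0], "gripper": 0.72}
    - {"rotation": [0, 0, -0.36], "linear": [5.4, -10.5, 0], "gripper": 0.72}
    - {"rotation": [0, 0, -0.48], "linear": [7.2, -14, 0], "gripper": 0.72}
    - {"rotation": [0, 0, -0.6], "linear": [9, -17.5, 0], "gripper": 0.72}

```text
t: 0.93
tool_pos: [0.3417, 0.2224, 0.2056]
eef_rot: [2.153, 2.288, 0.0]
wrist_force: [0.9, 0.6, 0.2]
gripper_width: 0.0117
grip_force: 0.0
```

>>> servo_tool:
  increments:
    - {"rotation": [0, 0, -0.06], "linear": [1.8, -3.8, 0], "gripper": 0.72}
    - {"rotation": [0, 0, -0.06], "linear": [3.6, -7.5, 0], "gripper": 0.72}
    - {"rotation": [0, 0, -0.06], "linear": [5.4, -11.2, 0], "gripper": 0.72}
    - {"rotation": [0, 0, -0.06], "linear": [7.2, -15, 0], "gripper": 0.72}
    - {"rotation": [0, 0, -0.06], "linear": [9, -18.5, 0], "gripper": 0.72}

```text
t: 1.35
tool_pos: [0.4317, 0.0369, 0.2056]
eef_rot: [-2.215, -2.228, 0.0]
wrist_force: [0.6, 0.2, -0.4]
gripper_width: 0.0119
grip_force: 0.0
```

>>> servo_tool:
  increments:
    - {"rotation": [0, 0, 0], "linear": [2.6, -3, -1], "gripper": 0.72}
    - {"rotation": [0, 0, 0], "linear": [2.6, -4.6, -4], "gripper": 0.72}
    - {"rotation": [0, 0, 0], "linear": [2.6, -4.6, -8], "gripper": 0.72}
    - {"rotation": [0, 0, 0], "linear": [2.6, -4.6, -12], "gripper": 0.72}
    - {"rotation": [0, 0, 0], "linear": [2.6, -4.6, -15], "gripper": 0.72}

```text
t: 1.77
tool_pos: [0.4565, -0.0072, 0.0532]
eef_rot: [-2.215, -2.226, 0.001]
wrist_force: [0.9, 0.4, -0.7]
gripper_width: 0.0115
grip_force: 0.0
```

>>> servo_tool:
  increments:
    - {"rotation": [0, 0, 0], "linear": [0.1, 0, -2], "gripper": 0.72}
    - {"rotation": [0, 0, 0], "linear": [0.1, 0, -4], "gripper": 0.72}
    - {"rotation": [0, 0, 0], "linear": [0.1, 0, -4.8], "gripper": 0.72}
    - {"rotation": [0, 0, 0], "linear": [0.1, 0, -4.8], "gripper": 0.72}

```text
t: 2.1
tool_pos: [0.4574, -0.0067, 0.0062]
eef_rot: [-2.213, -2.226, 0.003]
wrist_force: [0.6, 0.8, 0.8]
gripper_width: 0.0121
grip_force: 0.0
```

>>> servo_tool:
  increments:
    - {"rotation": [0, 0, 0], "linear": [0, 1.5, 0], "gripper": 0.72}
    - {"rotation": [0, 0, 0], "linear": [0, 2.7, 0], "gripper": 0.72}
    - {"rotation": [0, 0, 0], "linear": [0, 3.6, 0], "gripper": 0.72}
    - {"rotation": [0, 0, 0], "linear": [0, 4.6, 0], "gripper": 0.72}
    - {"rotation": [0, 0, 0], "linear": [0, 5.7, 0], "gripper": 0.72}

```text
t: 2.52
tool_pos: [0.4589, 0.0508, 0.0083]
eef_rot: [2.214, 2.227, 0.001]
wrist_force: [-0.3, 0.2, -0.2]
gripper_width: 0.0119
grip_force: 0.0
```

```bash
python3 - <<'E'
from h import *
p,d=snapshot("scene");cv2.imwrite("pics/s1.png",cv2.resize(p[130:290,140:400,::-1],None,fx=3,fy=3,interpolation=cv2.INTER_CUBIC))
E
```

```text
(no output)
```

View pics/s1.png

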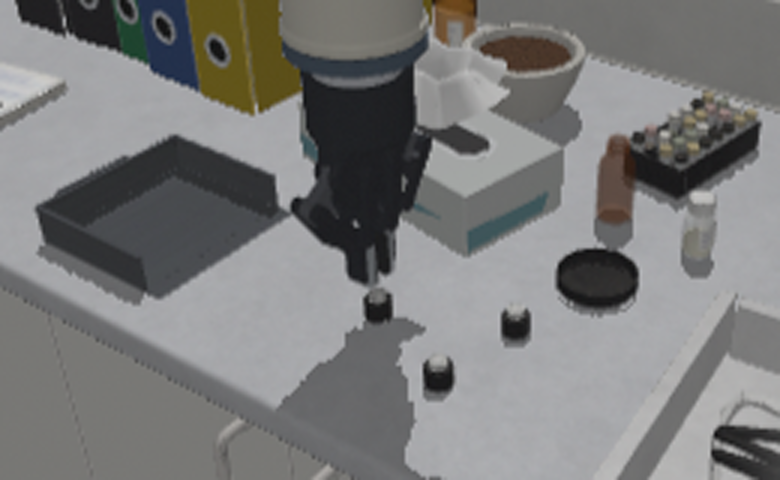

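The cap is still at full-image (266,232), close to where it began, and the fingertips show at (263,223), just above and beyond it. I'll project the TCP to check its geometry.

```bash
python3 - <<'E'
from h import *
s=sense();print(s["tool_pos"],s["wrist_force"])
X=s["tool_pos"];
for n in("scene","top"):
    m=camera_model(n)
    for dz in(0,.01,.02):
        c=np.array(m["R"])@(X+[0,0,dz])+m["t"];print(n,dz,m["fx"]*c[0]/c[2]+m["cx"],m["fy"]*c[1]/c[2]+m["cy"])
p,d=snapshot("scene")
print(np.round(d[215:240:2,256:278:2],3))
m=camera_model("scene")
R=np.array(m["R"]);t=np.array(m["t"])
pts=[]
for v in range(200,242):
  for u in range(235,285):
    z=d[v,u]
    if z>0:
      x=R.T@(np.array([(u-m["cx"])/m["fx"]*z,(v-m["cy"])/m["fy"]*z,z])-t)
      if x[2]>.004 and x[2]<.05: pts.append([u,v,*x])
a=np.array(pts)
for v in range(212,242,2):
    b=a[a[:,1]==v]
    print(v,[(int(q[0]),*np.round(q[2:]*1000).astype(int)) for q in b[::3]])
E
```

```text
[0.45865023 0.05225356 0.00816758] [-1.3271405   0.88784276  0.30786138]
scene 0 263.4477985181731 230.1936138081533
scene 0.01 263.1906165934877 226.70208457135107
scene 0.02 262.930128812985 223.16567468341825
top 0 294.6710448011727 234.134761034132
top 0.01 294.53754654690465 233.7973253088627
top 0.02 294.4020591185909 233.4548616647603
[[0.813 0.807 0.809 0.809 0.814 0.834 0.831 0.836 0.919 0.92  0.921]
 [0.814 0.811 0.812 0.814 0.818 0.841 0.834 0.838 0.912 0.914 0.913]
 [0.815 0.813 0.814 0.816 0.818 0.839 0.837 0.838 0.907 0.908 0.907]
 [0.818 0.823 0.814 0.818 0.824 0.844 0.838 0.897 0.899 0.899 0.899]
 [0.89  0.823 0.818 0.823 0.825 0.891 0.894 0.893 0.893 0.893 0.891]
 [0.886 0.885 0.883 0.827 0.887 0.886 0.884 0.886 0.886 0.887 0.885]
 [0.878 0.878 0.876 0.88  0.842 0.844 0.845 0.88  0.879 0.881 0.881]
 [0.875 0.873 0.875 0.846 0.837 0.838 0.843 0.849 0.874 0.874 0.874]
 [0.871 0.863 0.867 0.842 0.84  0.84  0.841 0.847 0.869 0.866 0.867]
 [0.86  0.861 0.86  0.842 0.839 0.841 0.842 0.848 0.861 0.861 0.863]
 [0.852 0.854 0.854 0.847 0.843 0.842 0.847 0.85  0.857 0.859 0.85
[... 1170 characters left out ...]
4), np.int64(15)), (265, np.int64(455), np.int64(44), np.int64(20)), (268, np.int64(460), np.int64(39), np.int64(19))]
230 [(261, np.int64(450), np.int64(52), np.int64(14)), (264, np.int64(452), np.int64(45), np.int64(16)), (267, np.int64(457), np.int64(40), np.int64(15)), (270, np.int64(461), np.int64(35), np.int64(14))]
232 [(261, np.int64(449), np.int64(51), np.int64(10)), (264, np.int64(449), np.int64(43), np.int64(13)), (267, np.int64(453), np.int64(37), np.int64(14)), (270, np.int64(462), np.int64(36), np.int64(7))]
234 [(262, np.int64(448), np.int64(48), np.int64(6)), (265, np.int64(450), np.int64(41), np.int64(8)), (268, np.int64(454), np.int64(36), np.int64(7))]
236 []
238 []
240 []
```

Depth puts the lowest finger points at z≈0.032, although the reported TCP is 0.008, so the fingers passed over the cap. I'll back off to a clear spot and measure the tip height.

>>> servo_tool:
  increments:
    - {"rotation": [0, 0, 0], "linear": [0, 0, 1.5], "gripper": 0.72}
    - {"rotation": [0, 0, 0], "linear": [0, -2.5, 1.5], "gripper": 0.72}
    - {"rotation": [0, 0, 0], "linear": [0, -5.5, 1.5], "gripper": 0.72}
    - {"rotation": [0, 0, 0], "linear": [0, -5.7, 0], "gripper": 0.72}
    - {"rotation": [0, 0, 0], "linear": [0, -5.7, 0], "gripper": 0.72}

```text
t: 3.03
tool_pos: [0.4581, -0.0082, 0.0066]
eef_rot: [-2.217, -2.225, 0.001]
wrist_force: [-0.8, 0.6, -0.5]
gripper_width: 0.0123
grip_force: 0.0
```

```bash
cat > tip.py <<'E'
from h import *
s=sense();X=s["tool_pos"];print(X,s["wrist_force"])
p,d=snapshot("scene");m=camera_model("scene");R=np.array(m["R"]);t=np.array(m["t"])
v,u=np.mgrid[:400,:640];W=np.stack([(u-m["cx"])/m["fx"]*d,(v-m["cy"])/m["fy"]*d,d],-1)
W=(W-t)@R
k=(np.abs(W[...,0]-X[0])<.04)&(np.abs(W[...,1]-X[1])<.018)&(d>0)&(p.max(2)<110)
for z in np.arange(0,.06,.005):
    q=k&(W[...,2]>=z)&(W[...,2]<z+.005)
    if q.any(): print(round(z,3),q.sum(),W[q].min(0)[:2].round(3),W[q].max(0)[:2].round(3),"rows",v[q].min(),v[q].max(),"cols",u[q].min(),u[q].max())
c=R@X+t;a,b=int(m["fx"]*c[0]/c[2]+m["cx"]),int(m["fy"]*c[1]/c[2]+m["cy"]);print("tcp px",a,b)
q=p[b-60:b+30,a-60:a+60,::-1].copy();q[60,60]=(0,0,255)
cv2.imwrite("pics/tip.png",cv2.resize(q,None,fx=6,fy=6,interpolation=0))
E
python3 tip.py
```

```text
[ 0.45813255 -0.00818913  0.00664011] [-0.81795022  0.60876633 -0.45863804]
0.0 4 [ 0.424 -0.024] [ 0.46  -0.011] rows 245 252 cols 277 291
0.03 4 [ 0.446 -0.019] [ 0.464 -0.014] rows 230 235 cols 284 290
0.035 19 [ 0.439 -0.021] [ 0.467 -0.008] rows 228 234 cols 279 291
0.04 29 [ 0.438 -0.021] [ 0.47  -0.003] rows 226 233 cols 277 292
0.045 32 [ 0.438 -0.021] [ 0.471 -0.003] rows 224 232 cols 277 292
0.05 30 [ 0.438 -0.022] [ 0.471 -0.004] rows 222 230 cols 277 292
0.055 29 [ 0.438 -0.02 ] [ 0.477 -0.004] rows 218 228 cols 277 292
tcp px 284 240
```

View pics/tip.png

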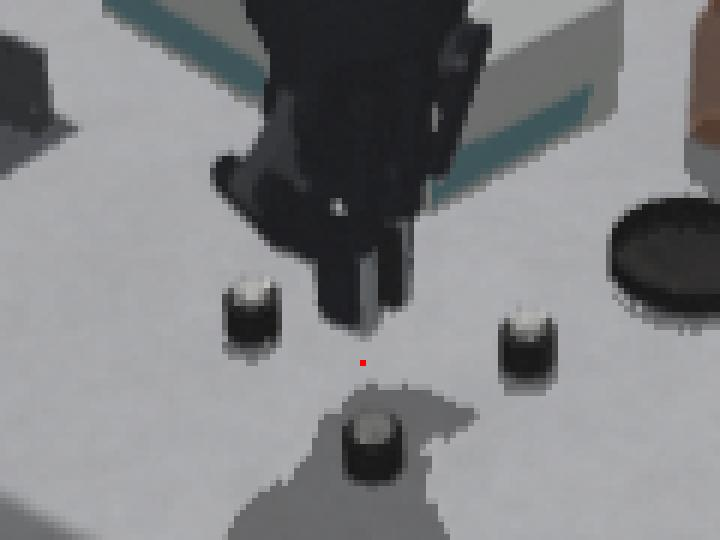

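Confirmed: the red TCP mark at (362,362) lies well below the fingertips, whose bottoms are at about (345,330). The real tips are about 26 mm higher than reported, so I'll descend in stages and re-measure.

>>> servo_tool:
  increments:
    - {"rotation": [0, 0, 0], "linear": [0, 0, -0.5], "gripper": 0.72}
    - {"rotation": [0, 0, 0], "linear": [0, 0, -1.0], "gripper": 0.72}
    - {"rotation": [0, 0, 0], "linear": [0, 0, -1.5], "gripper": 0.72}
    - {"rotation": [0, 0, 0], "linear": [0, 0, -1.8], "gripper": 0.72}
    - {"rotation": [0, 0, 0], "linear": [0, 0, -1.8], "gripper": 0.72}

```text
t: 3.5
tool_pos: [0.4581, -0.0064, -0.011]
eef_rot: [-2.213, -2.228, 0.001]
wrist_force: [0.4, -0.5, -0.5]
gripper_width: 0.0118
grip_force: 0.0
```

```bash
python3 tip.py
```

```text
[ 0.45811301 -0.00643073 -0.01104484] [ 0.35772178 -0.46143777 -0.48289263]
0.0 1 [ 0.437 -0.014] [ 0.437 -0.014] rows 249 249 cols 281 281
0.01 4 [ 0.446 -0.016] [ 0.464 -0.012] rows 237 242 cols 283 288
0.015 10 [ 0.446 -0.019] [ 0.47  -0.009] rows 234 241 cols 284 291
0.02 29 [ 0.439 -0.019] [ 0.469 -0.002] rows 233 241 cols 277 291
0.025 25 [ 0.438 -0.019] [ 0.469 -0.002] rows 232 239 cols 277 291
0.03 29 [ 0.438 -0.02 ] [ 0.469 -0.001] rows 229 237 cols 276 291
0.035 27 [ 0.438 -0.018] [0.47 0.  ] rows 228 235 cols 276 291
0.04 26 [ 0.438 -0.02 ] [ 0.468 -0.001] rows 226 234 cols 276 291
0.045 25 [ 0.437 -0.02 ] [ 0.475 -0.011] rows 223 232 cols 280 291
0.05 17 [ 0.439 -0.02 ] [ 0.471 -0.007] rows 221 230 cols 281 292
0.055 29 [ 0.424 -0.021] [ 0.488 -0.01 ] rows 216 231 cols 278 296
tcp px 284 246
```

>>> servo_tool:
  increments:
    - {"rotation": [0, 0, 0], "linear": [0, 0, -0.3], "gripper": 0.72}
    - {"rotation": [0, 0, 0], "linear": [0, 0, -0.6], "gripper": 0.72}
    - {"rotation": [0, 0, 0], "linear": [0, 1, -0.6], "gripper": 0.72}
    - {"rotation": [0, 0, 0], "linear": [0, 2.2, -0.6], "gripper": 0.72}
    - {"rotation": [0, 0, 0], "linear": [0, 3, -0.6], "gripper": 0.72}

```text
t: 3.97
tool_pos: [0.4583, 0.0242, -0.0165]
eef_rot: [-2.215, -2.228, 0.0]
wrist_force: [-0.5, -0.4, -0.0]
gripper_width: 0.012
grip_force: 0.0
```

>>> servo_tool:
  increments:
    - {"rotation": [0, 0, 0], "linear": [0, 0.8, 0], "gripper": 0.72}
    - {"rotation": [0, 0, 0], "linear": [0, 1.7, 0], "gripper": 0.72}
    - {"rotation": [0, 0, 0], "linear": [0, 2.6, 0], "gripper": 0.72}
    - {"rotation": [0, 0, 0], "linear": [-0.1, 3.5, 0], "gripper": 0.72}
    - {"rotation": [0, 0, 0], "linear": [-0.1, 4.5, 0], "gripper": 0.72}

```text
t: 4.38
tool_pos: [0.4572, 0.069, -0.0164]
eef_rot: [-2.215, -2.228, 0.0]
wrist_force: [-0.2, 0.3, 0.4]
gripper_width: 0.0118
grip_force: 0.0
```

```bash
cat > cap.py <<'E'
from h import *
s=sense();print(s["tool_pos"].round(4))
p,d=snapshot("scene");m=camera_model("scene");R=np.array(m["R"]);t=np.array(m["t"])
v,u=np.mgrid[:400,:640]
W=(np.stack([(u-m["cx"])/m["fx"]*d,(v-m["cy"])/m["fy"]*d,d],-1)-t)@R
# white knobs: bright, neutral, 14..26 mm over the bench, in the work area
k=(W[...,2]>.015)&(W[...,2]<.026)&(p.min(2)>85)&(W[...,0]>.37)&(W[...,0]<.53)&(W[...,1]>-.11)&(W[...,1]<.33)
n,l,st,c=cv2.connectedComponentsWithStats(k.astype(np.uint8),connectivity=8)
for i in range(1,n):
    if st[i,4]>5:print(st[i],ray("scene",*c[i],.019)[:2].round(3))
E
python3 cap.py
```

```text
[ 0.4572  0.069  -0.0164]
[257 226   2   5   9] [0.448 0.059]
[307 231   8   6  29] [ 0.498 -0.052]
[283 248   6   6  32] [ 0.421 -0.039]
```

```bash
python3 - <<'E'
from h import *
p,d=snapshot("scene");q=snapshot("top")[0]
a=cv2.resize(p[160:270,190:340,::-1],None,fx=4,fy=4,interpolation=2);b=cv2.resize(q[180:280,180:345,::-1],(600,364),interpolation=2)
a=cv2.resize(a,(400,293));b=cv2.resize(b,(400,243))
cv2.imwrite("pics/s2.png",np.vstack([a,b]))
E
```

```text
(no output)
```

View pics/s2.png

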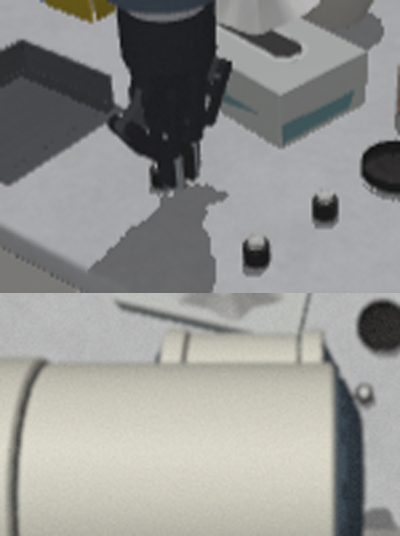

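Cap A has moved and is now ahead of the fingers at about (165,180), hidden by them. The other two caps are untouched. I'll continue the push.

>>> servo_tool:
  increments:
    - {"rotation": [0, 0, 0], "linear": [0, 1.2, 0], "gripper": 0.72}
    - {"rotation": [0, 0, 0], "linear": [-0.1, 2.5, 0], "gripper": 0.72}
    - {"rotation": [0, 0, 0], "linear": [-0.1, 4, 0], "gripper": 0.72}
    - {"rotation": [0, 0, 0], "linear": [-0.2, 5.5, 0], "gripper": 0.72}
    - {"rotation": [0, 0, 0], "linear": [-0.2, 7, 0], "gripper": 0.72}

```text
t: 4.95
tool_pos: [0.4553, 0.1384, -0.0164]
eef_rot: [-2.215, -2.227, 0.0]
wrist_force: [-0.0, 0.6, -0.4]
gripper_width: 0.0118
grip_force: 0.0
```

>>> servo_tool:
  increments:
    - {"rotation": [0, 0, 0], "linear": [-0.1, 1.5, 0.1], "gripper": 0.72}
    - {"rotation": [0, 0, 0], "linear": [-0.1, 3, 0.1], "gripper": 0.72}
    - {"rotation": [0, 0, 0], "linear": [-0.2, 4.5, 0.1], "gripper": 0.72}
    - {"rotation": [0, 0, 0], "linear": [-0.2, 6, 0.1], "gripper": 0.72}
    - {"rotation": [0, 0, 0], "linear": [-0.3, 7.5, 0.1], "gripper": 0.72}

```text
t: 5.37
tool_pos: [0.4526, 0.2136, -0.0154]
eef_rot: [2.215, 2.228, 0.0]
wrist_force: [0.4, 0.4, -0.3]
gripper_width: 0.012
grip_force: 0.0
```

>>> servo_tool:
  increments:
    - {"rotation": [0, 0, 0], "linear": [0, 1.4, 0], "gripper": 0.72}
    - {"rotation": [0, 0, 0], "linear": [0, 2.6, 0], "gripper": 0.72}
    - {"rotation": [0, 0, 0], "linear": [0, 3.5, 0], "gripper": 0.72}
    - {"rotation": [0, 0, 0], "linear": [0, 4.2, 0], "gripper": 0.72}
    - {"rotation": [0, 0, 0], "linear": [0, 4.6, 0], "gripper": 0.72}

```text
t: 5.78
tool_pos: [0.4525, 0.2597, -0.0154]
eef_rot: [2.214, 2.228, 0.0]
wrist_force: [0.4, -0.8, -0.4]
gripper_width: 0.012
grip_force: 0.0
```

>>> servo_tool:
  increments:
    - {"rotation": [0, 0, 0], "linear": [0, -1, 0], "gripper": 0.72}
    - {"rotation": [0, 0, 0], "linear": [0, -2, 3], "gripper": 0.72}
    - {"rotation": [0, 0, 0], "linear": [0, -4, 6], "gripper": 0.72}
    - {"rotation": [0, 0, 0], "linear": [0, -8, 6.5], "gripper": 0.72}
    - {"rotation": [0, 0, 0], "linear": [1, -12, 6.5], "gripper": 0.72}

```text
t: 6.2
tool_pos: [0.4616, 0.1378, 0.0513]
eef_rot: [2.212, 2.23, 0.002]
wrist_force: [1.1, -0.5, -0.1]
gripper_width: 0.012
grip_force: 0.0
```

```bash
python3 cap.py
```

```text
[0.4616 0.1378 0.0513]
[189 195   6   4  19] [0.453 0.28 ]
[308 231   7   6  27] [ 0.499 -0.052]
[283 248   6   6  32] [ 0.421 -0.039]
```

>>> servo_tool:
  increments:
    - {"rotation": [0, 0, 0], "linear": [0.7, -4, 0], "gripper": 0.72}
    - {"rotation": [0, 0, 0], "linear": [1.5, -8, 0], "gripper": 0.72}
    - {"rotation": [0, 0, 0], "linear": [2.3, -12, 0], "gripper": 0.72}
    - {"rotation": [0, 0, 0], "linear": [3, -16, 0], "gripper": 0.72}
    - {"rotation": [0, 0, 0], "linear": [3.7, -20, 0], "gripper": 0.72}

```text
t: 6.67
tool_pos: [0.4987, -0.0637, 0.0495]
eef_rot: [-2.215, -2.227, 0.001]
wrist_force: [1.0, -0.1, -0.2]
gripper_width: 0.0123
grip_force: 0.0
```

>>> servo_tool:
  increments:
    - {"rotation": [0, 0, 0], "linear": [0, -4, 0], "gripper": 0.72}
    - {"rotation": [0, 0, 0], "linear": [0, -4, -3], "gripper": 0.72}
    - {"rotation": [0, 0, 0], "linear": [0, -4, -5.5], "gripper": 0.72}
    - {"rotation": [0, 0, 0], "linear": [0, -4, -6.6], "gripper": 0.72}
    - {"rotation": [0, 0, 0], "linear": [0, -4, -6.6], "gripper": 0.72}

```text
t: 7.08
tool_pos: [0.4973, -0.1015, -0.0186]
eef_rot: [-2.214, -2.224, 0.003]
wrist_force: [-1.2, -0.1, -0.1]
gripper_width: 0.0116
grip_force: 0.0
```

>>> servo_tool:
  increments:
    - {"rotation": [0, 0, 0], "linear": [0.1, 1, 0.2], "gripper": 0.72}
    - {"rotation": [0, 0, 0], "linear": [0.1, 2, 0.2], "gripper": 0.72}
    - {"rotation": [0, 0, 0], "linear": [0.1, 2.9, 0.2], "gripper": 0.72}
    - {"rotation": [0, 0, 0], "linear": [0.1, 3.8, 0.2], "gripper": 0.72}
    - {"rotation": [0, 0, 0], "linear": [0.1, 5, 0.2], "gripper": 0.72}

```text
t: 7.5
tool_pos: [0.5008, -0.0498, -0.0137]
eef_rot: [2.213, 2.228, 0.001]
wrist_force: [-0.2, 0.2, 1.1]
gripper_width: 0.012
grip_force: 0.1
```

>>> servo_tool:
  increments:
    - {"rotation": [0, 0, 0], "linear": [0, 1.3, 0], "gripper": 0.72}
    - {"rotation": [0, 0, 0], "linear": [-0.1, 2.7, 0], "gripper": 0.72}
    - {"rotation": [0, 0, 0], "linear": [-0.1, 4.2, 0], "gripper": 0.72}
    - {"rotation": [0, 0, 0], "linear": [-0.2, 5.7, 0], "gripper": 0.72}
    - {"rotation": [0, 0, 0], "linear": [-0.2, 7.2, 0], "gripper": 0.72}

```text
t: 7.92
tool_pos: [0.4982, 0.0229, -0.0141]
eef_rot: [2.214, 2.229, 0.0]
wrist_force: [0.8, -0.4, -0.4]
gripper_width: 0.0117
grip_force: 0.1
```

>>> servo_tool:
  increments:
    - {"rotation": [0, 0, 0], "linear": [-0.1, 1.5, 0], "gripper": 0.72}
    - {"rotation": [0, 0, 0], "linear": [-0.2, 3, 0], "gripper": 0.72}
    - {"rotation": [0, 0, 0], "linear": [-0.2, 4.5, 0], "gripper": 0.72}
    - {"rotation": [0, 0, 0], "linear": [-0.3, 6, 0], "gripper": 0.72}
    - {"rotation": [0, 0, 0], "linear": [-0.4, 7.5, 0], "gripper": 0.72}

```text
t: 8.33
tool_pos: [0.4942, 0.0979, -0.0141]
eef_rot: [2.214, 2.229, 0.001]
wrist_force: [-0.3, 0.7, 0.9]
gripper_width: 0.0121
grip_force: 0.1
```

```bash
python3 cap.py
```

```text
[ 0.4942  0.0979 -0.0141]
[189 195   6   4  17] [0.453 0.28 ]
[258 214   2   4   7] [0.484 0.088]
[283 248   6   6  32] [ 0.421 -0.039]
```

>>> servo_tool:
  increments:
    - {"rotation": [0, 0, 0], "linear": [-0.1, 1.3, 0], "gripper": 0.72}
    - {"rotation": [0, 0, 0], "linear": [-0.3, 2.7, 0], "gripper": 0.72}
    - {"rotation": [0, 0, 0], "linear": [-0.5, 4.2, 0], "gripper": 0.72}
    - {"rotation": [0, 0, 0], "linear": [-0.7, 5.7, 0], "gripper": 0.72}
    - {"rotation": [0, 0, 0], "linear": [-0.8, 7, 0], "gripper": 0.72}

```text
t: 8.8
tool_pos: [0.4859, 0.1676, -0.0141]
eef_rot: [2.214, 2.229, 0.0]
wrist_force: [0.5, 0.1, -0.2]
gripper_width: 0.012
grip_force: 0.2
```

>>> servo_tool:
  increments:
    - {"rotation": [0, 0, 0], "linear": [0, 1.4, 0], "gripper": 0.72}
    - {"rotation": [0, 0, 0], "linear": [0, 2.8, 0], "gripper": 0.72}
    - {"rotation": [0, 0, 0], "linear": [0, 4.1, 0], "gripper": 0.72}
    - {"rotation": [0, 0, 0], "linear": [0, 5.2, 0], "gripper": 0.72}
    - {"rotation": [0, 0, 0], "linear": [0, 6, 0], "gripper": 0.72}

```text
t: 9.22
tool_pos: [0.4863, 0.2275, -0.0143]
eef_rot: [2.214, 2.229, 0.0]
wrist_force: [0.4, 0.3, -0.1]
gripper_width: 0.012
grip_force: 0.1
```

>>> servo_tool:
  increments:
    - {"rotation": [0, 0, 0], "linear": [0, 0.4, 0], "gripper": 0.72}
    - {"rotation": [0, 0, 0], "linear": [0, -1, 0], "gripper": 0.72}
    - {"rotation": [0, 0, 0], "linear": [0, -2, 3], "gripper": 0.72}
    - {"rotation": [0, 0, 0], "linear": [-1, -4.5, 6], "gripper": 0.72}
    - {"rotation": [0, 0, 0], "linear": [-2, -8, 6.5], "gripper": 0.72}

```text
t: 9.63
tool_pos: [0.4682, 0.1463, 0.0537]
eef_rot: [2.211, 2.228, 0.007]
wrist_force: [2.7, -0.2, 0.4]
gripper_width: 0.0123
grip_force: 0.0
```

```bash
python3 cap.py
```

```text
[0.4682 0.1463 0.0537]
[207 193   6   4  17] [0.486 0.25 ]
[189 195   6   4  19] [0.453 0.28 ]
[283 248   6   6  31] [ 0.421 -0.039]
```

>>> servo_tool:
  increments:
    - {"rotation": [0, 0, 0], "linear": [-0.8, -4, 0], "gripper": 0.72}
    - {"rotation": [0, 0, 0], "linear": [-1.7, -8, 0], "gripper": 0.72}
    - {"rotation": [0, 0, 0], "linear": [-2.6, -12, 0], "gripper": 0.72}
    - {"rotation": [0, 0, 0], "linear": [-3.5, -16, 0], "gripper": 0.72}
    - {"rotation": [0, 0, 0], "linear": [-4.4, -20, 0], "gripper": 0.72}

```text
t: 10.1
tool_pos: [0.4212, -0.056, 0.0506]
eef_rot: [-2.215, -2.228, 0.0]
wrist_force: [0.9, -0.6, -0.4]
gripper_width: 0.0122
grip_force: 0.0
```

>>> servo_tool:
  increments:
    - {"rotation": [0, 0, 0], "linear": [0, -3.6, 0], "gripper": 0.72}
    - {"rotation": [0, 0, 0], "linear": [0, -3.6, -3], "gripper": 0.72}
    - {"rotation": [0, 0, 0], "linear": [0, -3.6, -5.5], "gripper": 0.72}
    - {"rotation": [0, 0, 0], "linear": [0, -3.6, -6.5], "gripper": 0.72}
    - {"rotation": [0, 0, 0], "linear": [0, -3.6, -6.5], "gripper": 0.72}

```text
t: 10.52
tool_pos: [0.4207, -0.0902, -0.0162]
eef_rot: [-2.214, -2.224, 0.003]
wrist_force: [-0.3, -0.3, 1.1]
gripper_width: 0.012
grip_force: 0.0
```

>>> servo_tool:
  increments:
    - {"rotation": [0, 0, 0], "linear": [0.1, 1, 0], "gripper": 0.72}
    - {"rotation": [0, 0, 0], "linear": [0.1, 2.2, 0], "gripper": 0.72}
    - {"rotation": [0, 0, 0], "linear": [0.1, 3.1, 0], "gripper": 0.72}
    - {"rotation": [0, 0, 0], "linear": [0.1, 4, 0], "gripper": 0.72}
    - {"rotation": [0, 0, 0], "linear": [0.1, 5.1, 0], "gripper": 0.72}

```text
t: 10.93
tool_pos: [0.4238, -0.038, -0.0137]
eef_rot: [2.214, 2.228, 0.001]
wrist_force: [-0.6, -0.4, -0.2]
gripper_width: 0.0119
grip_force: 0.1
```

>>> servo_tool:
  increments:
    - {"rotation": [0, 0, 0], "linear": [0, 1.3, 0], "gripper": 0.72}
    - {"rotation": [0, 0, 0], "linear": [0, 2.7, 0], "gripper": 0.72}
    - {"rotation": [0, 0, 0], "linear": [-0.1, 4.2, 0], "gripper": 0.72}
    - {"rotation": [0, 0, 0], "linear": [-0.1, 5.7, 0], "gripper": 0.72}
    - {"rotation": [0, 0, 0], "linear": [-0.2, 7.2, 0], "gripper": 0.72}

```text
t: 11.35
tool_pos: [0.4217, 0.0344, -0.0138]
eef_rot: [2.213, 2.228, 0.001]
wrist_force: [-0.2, -1.0, 0.6]
gripper_width: 0.0123
grip_force: 0.1
```

>>> servo_tool:
  increments:
    - {"rotation": [0, 0, 0], "linear": [-0.1, 1.5, 0], "gripper": 0.72}
    - {"rotation": [0, 0, 0], "linear": [-0.1, 3, 0], "gripper": 0.72}
    - {"rotation": [0, 0, 0], "linear": [-0.2, 4.5, 0], "gripper": 0.72}
    - {"rotation": [0, 0, 0], "linear": [-0.3, 6, 0], "gripper": 0.72}
    - {"rotation": [0, 0, 0], "linear": [-0.4, 7.5, 0], "gripper": 0.72}

```text
t: 11.77
tool_pos: [0.4174, 0.1095, -0.0138]
eef_rot: [2.214, 2.229, 0.001]
wrist_force: [0.5, -0.5, 0.2]
gripper_width: 0.0123
grip_force: 0.1
```

```bash
python3 cap.py
```

```text
[ 0.4174  0.1095 -0.0138]
[207 193   4   4  10] [0.485 0.253]
[189 195   6   4  19] [0.453 0.28 ]
[231 229   2   4   8] [0.408 0.101]
```

>>> servo_tool:
  increments:
    - {"rotation": [0, 0, 0], "linear": [-0.1, 1.3, 0], "gripper": 0.72}
    - {"rotation": [0, 0, 0], "linear": [-0.2, 2.7, 0], "gripper": 0.72}
    - {"rotation": [0, 0, 0], "linear": [-0.3, 4.2, 0], "gripper": 0.72}
    - {"rotation": [0, 0, 0], "linear": [-0.4, 5.7, 0], "gripper": 0.72}
    - {"rotation": [0, 0, 0], "linear": [-0.5, 7, 0], "gripper": 0.72}

```text
t: 12.23
tool_pos: [0.4123, 0.1794, -0.0138]
eef_rot: [2.214, 2.229, 0.001]
wrist_force: [-0.6, -0.2, -0.4]
gripper_width: 0.0119
grip_force: 0.1
```

>>> servo_tool:
  increments:
    - {"rotation": [0, 0, 0], "linear": [0, 1.4, 0], "gripper": 0.72}
    - {"rotation": [0, 0, 0], "linear": [0, 2.8, 0], "gripper": 0.72}
    - {"rotation": [0, 0, 0], "linear": [0, 3.8, 0], "gripper": 0.72}
    - {"rotation": [0, 0, 0], "linear": [0, 4.6, 0], "gripper": 0.72}
    - {"rotation": [0, 0, 0], "linear": [0, 5, 0], "gripper": 0.72}

```text
t: 12.65
tool_pos: [0.4125, 0.2291, -0.0141]
eef_rot: [2.213, 2.229, 0.001]
wrist_force: [0.3, 0.1, -1.0]
gripper_width: 0.012
grip_force: 0.1
```

>>> servo_tool:
  increments:
    - {"rotation": [0, 0, 0], "linear": [0, 0.2, 0], "gripper": 0.72}
    - {"rotation": [0, 0, 0], "linear": [0, -1, 0], "gripper": 0.72}
    - {"rotation": [0, 0, 0], "linear": [0, -2, 3], "gripper": 0.72}
    - {"rotation": [0, 0, 0], "linear": [0, -5, 6], "gripper": 0.72}
    - {"rotation": [0, 0, 0], "linear": [0, -9, 9], "gripper": 0.72}

```text
t: 13.07
tool_pos: [0.4119, 0.1442, 0.0711]
eef_rot: [-2.213, -2.23, 0.001]
wrist_force: [1.6, -0.8, 1.0]
gripper_width: 0.0116
grip_force: 0.0
```

>>> servo_tool:
  increments:
    - {"rotation": [0, 0, 0], "linear": [0, -3, 2], "gripper": 0.72}
    - {"rotation": [0, 0, 0], "linear": [0, -6, 4], "gripper": 0.72}
    - {"rotation": [0, 0, 0], "linear": [0, -9, 6], "gripper": 0.72}
    - {"rotation": [0, 0, 0], "linear": [0, -9, 6], "gripper": 0.72}

```text
t: 13.4
tool_pos: [0.4134, 0.0507, 0.1329]
eef_rot: [2.216, 2.222, 0.003]
wrist_force: [0.9, 0.7, 0.7]
gripper_width: 0.0117
grip_force: 0.0
```

```bash
python3 cap.py; python3 - <<'E'
from h import *
p,d=snapshot("scene");cv2.imwrite("pics/end.png",cv2.resize(p[130:290,140:400,::-1],None,fx=3,fy=3,interpolation=cv2.INTER_CUBIC))
E
```

```text
[0.4134 0.0507 0.1329]
[207 193   6   4  18] [0.486 0.25 ]
[189 195   6   4  19] [0.453 0.28 ]
[184 206   7   5  24] [0.413 0.25 ]
```

View pics/end.png

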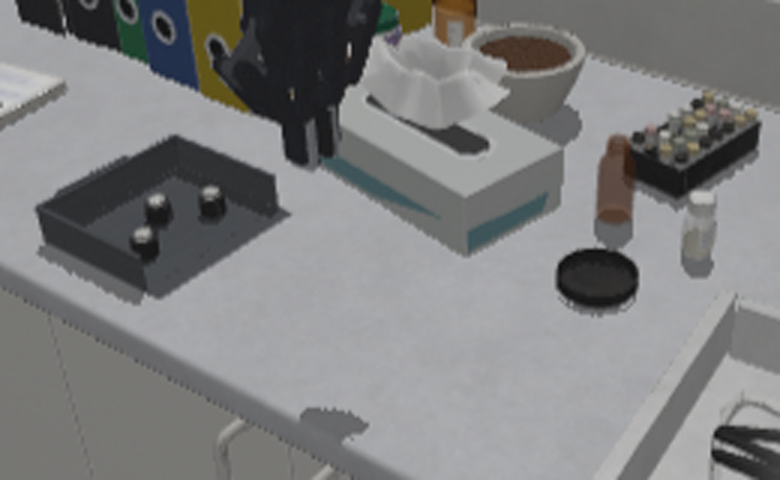

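All three caps stand upright well inside the pan, at (158,208), (211,200) and (145,242). The bottle, vial and jar lid have not moved, and the gripper is clear.

```bash
python3 -c "
from bench import *
print(hand_in())"
```

```text
the job is handed in; nothing more can be done
None
```

All three caps were pushed into the pan and stand wholly inside it, the bottle, vial and jar lid are unmoved, and the job was handed in at about 13.5 s; the one slip was a first pass over cap 1 that missed, because the fingertips sit about 26 mm higher than the reported TCP.

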